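# Strip the microscope's filter block for cleaning

## Task

Strip the filter block for cleaning: take its stack apart from the top, one piece at a time, and set each piece down gently, right way up and flat, in the tray of its own shape and size: the little lens cell, then the filter ring, then the rectangular filter frame. Only when the top of the block is bare, draw the slider straight out of the block by its tab, keeping it level, and lay it flat in the long narrow tray. Let go of everything at the end.

Things in the scene. Friction and masses are not known exactly. Their poses are not given: they have to be found in the camera images.
- small_centre (a point): Lens cell: upright steel cylinder, 32 mm in diameter, 22 mm high, top of the stack. Point at its centre, 11 mm above its underside; z up its axis. About 60 g.
- large_centre (a point): Filter ring: black flat cylinder with glass in its top, 52 mm in diameter, 20 mm high, middle of the stack, under the lens cell. Point at its centre, 10 mm above its underside; z up its axis. About 90 g.
- frame_centre (a point): Filter frame: rectangular aluminium block with a glass window in its top, 84 mm (its x) by 62 mm (its y), 20 mm high, bottom of the stack, lying on the block. Point at its centre, 10 mm above its underside. About 160 g. It can be taken across its 62 mm.
- slider_centre (a point): Filter slider: level aluminium plate 115 mm (its x) by 30 mm (its y), 8 mm thick, with two round glass windows and an upright finger tab near its -x end. Point at the centre of the plate, half-way through its thickness. About 90 g. At the start it is pushed home in the channel, about 75 mm of it in the block, tab outside, its x axis that of the block; drawn 80 mm along the block's -x it is free. It slides with light friction only.
- slider_tab (a point): Point at the centre of the slider's finger tab, which is 26 mm long (slider's x), 12 mm thick (slider's y) and stands 26 mm above the plate's top; the point is 13 mm above the plate's top, 17 mm above the plate's centre and 42 mm from it towards the slider's -x. Pinch it from above across its 12 mm.
- block: Filter block: dark steel, 100 by 100 mm, 40 mm high, fixed to the table, the stack on its top. A channel (31.6 mm wide, 9.8 mm high, floor 12 mm above the table, 0.8 mm clear either side of the slider and 1.8 mm above it) runs along its x axis and opens only in its -x face; the other end is closed. Origin at the centre of its underside, on the table.
- tray_small: Small round tray for the lens cell, 48 mm inside, 56 mm outside diameter (8 mm of room round the cell). White plastic. Origin at the centre of its underside on the table, z up. Floor 4 mm thick, rim 4 mm thick and 9 mm high over the table (5 mm above the tray's floor).
- tray_large: Large round tray for the filter ring, 68 mm inside, 76 mm outside diameter (8 mm of room round the ring). White plastic. Origin at the centre of its underside on the table, z up. Floor 4 mm thick, rim 4 mm thick and 9 mm high over the table (5 mm above the tray's floor).
- tray_frame: Rectangular tray for the filter frame, inside 100 mm (its x) by 78 mm (its y); the frame lies lengthwise along its x, either way round, 8 mm of room all round. White plastic. Origin at the centre of its underside on the table, z up. Floor 4 mm thick, rim 4 mm thick and 9 mm high over the table (5 mm above the tray's floor).
- tray_slider: Long narrow tray for the slider, inside 131 mm (its x) by 46 mm (its y); the slider lies along its x, tab up, either way round, 8 mm of room all round. White plastic. Origin at the centre of its underside on the table, z up. Floor 4 mm thick, rim 4 mm thick and 9 mm high over the table (5 mm above the tray's floor).
There are look-alikes about, which are no part of the job. Leave any blue or red look-alike of the part that bears frame_centre alone. Leave any yellow look-alike of the tray_slider alone.

How it is judged:
By the outcome, as a careful person would: the job done as asked, in the order asked, and still so for the second after the job is handed in, with the robot touching nothing.
It also fails if it takes over 106 s, if anything falls off the work surface, if the arm or the gripper's body presses on something with over 40 N, if the wrist force passes 120 N, or if a joint passes its speed limit or range.

## Robot

A 6-joint arm with a two-finger parallel gripper is mounted at the origin on the work surface. World frame = base frame: x ahead of the robot, y to its left, z up, the work surface at z = 0. Lengths are in m, angles in rad, forces in N, time in s.
With the tool pointing down it reaches from about 0.275 to 0.725 m from the base axis. Payload 15.9 kg.
Tool frame: the origin (TCP) lies on the centre line of the jaws, within the pads' length; the fingertips stand 25 mm ahead of it and the grasp point (between the pads) lies 6 mm ahead of it; z points along the fingers, y is the direction in which the jaws open and shut (so a half turn about z gives the same grasp; the last joint's range is limited). The gripper opens to 85 mm and grips with 20 to 120 N. Pads are 22 mm wide; open, the fingers measure 114 mm over their backs; the gripper's body (76 mm by 85 mm) begins 54 mm behind the grasp point. The pads swing forward as they close: fully open they stand 13 mm farther back than shut.
Start: joints at [-1.152, 0.213, -0.034, 1.323, 0, 1.571], TCP at [0.203, -0.457, 0.229] pointing down, gripper open.
Joint ranges: [-2.98, 2.98], [-0.74, 1.72], [-1.14, 1.35], [-2.1, 2.04], [-1.57, 1.44], [-3.14, 3.14]. Speed limits (rad/s): [1.89, 1.89, 2.39, 2.57, 3.14, 3.14].

## Interface

Orientations are given as a unit quaternion [w, x, y, z].
In Python, from bench import goto, movel, move_joints, let_go, grab, hold, inverse_kinematics, state, read_camera, camera_model, PlanningError, finish_job gives the robot as it stands. Calls block until the motion is done:
- goto(position, orientation): joint-space move of the TCP to a pose.
- movel(position, rot=None, feed=0.15, stop_force=None): straight line of the TCP; rot=None keeps the orientation; feed is the mean speed in m/s. With stop_force (N) it stops when the force on the tool has changed by that much, and returns True; else False.
- move_joints(angles): joint-space move.
- let_go() and grab(effort=None): open the fingers fully, or close them until they stop; effort is the grip in N (None keeps the last).
- hold(seconds).
- inverse_kinematics(position, orientation): joint angles nearest the present ones, or None.
- state(): the state.
- read_camera(name): name is "side" or "top"; returns (picture, depth): 400x640x3 uint8, red, green, blue; 400x640 float32, m along the optical axis (not along the pixel's ray), 0 where there is no reading.
- camera_model(name): a dict with "K" (3x3 intrinsics, pixels), "xyz" and "attitude" of the camera in the world. Camera axes: x right, y down, z forward; pixel columns grow to the right and rows downward; lengths in m; the calibration is good to about 2 mm. A picture is of the moment at which its call begins. camera_model takes no time and is no camera call.
A pose or a line that the arm cannot do raises PlanningError and nothing moves.
- finish_job(): hands the job in, once; it reports no verdict.
The state is a dict: "t": time; "q": joint angles; "dq": joint speeds; "joint_torque": joint torques, N m; "position": TCP position; "tcp_rot": TCP orientation; "ft_force": force on the tool from outside, world axes, zero at the start; "torque": the same for the moment, N m; "opening": finger opening in m.
Only numpy, scipy, OpenCV 4.12 (cv2) and the standard library are available. Lean on these libraries where they do the work, as an engineer would, in place of code of your own. Each camera call takes 0.05 s, during which the arm holds its last target. There are 200 camera calls.

## Working session

There is one attempt and no reset: what is moved stays moved. The work goes in short steps, each a Python script; the robot and the scene stay as the last script left them, time stands still between calls to the robot, and variables do not carry over. Pictures are saved under pics/ and viewed, about 12 in all and at most 16, crops included, and the job is handed in when it is done.

```bash
ls; mkdir -p pics; python3 - <<'E'
from bench import *
import cv2,numpy as np
for n in ("top","side"):
    p,d=read_camera(n); m=camera_model(n); print(n,m)
    cv2.imwrite(f"pics/{n}0.png",p[:,:,::-1]); np.savez(f"{n}0.npz",p=p,d=d)
print(state())
E
```

```text
pics
top {'K': array([[500.03616026,   0.        , 321.29175964],
       [  0.        , 500.03616026, 192.10509203],
       [  0.        ,   0.        ,   1.        ]]), 'xyz': array([0.54025668, 0.07435325, 1.18214275]), 'attitude': array([-0.01937345,  0.71285988, -0.70041827,  0.02949087])}
side {'K': array([[361.49926216,   0.        , 317.07371854],
       [  0.        , 361.49926216, 203.11694094],
       [  0.        ,   0.        ,   1.        ]]), 'xyz': array([ 0.39749971, -0.55508654,  0.57105556]), 'attitude': array([-0.44733835,  0.87976965, -0.13817143,  0.08247674])}
{'t': 0.1, 'q': array([-1.15200608e+00,  2.13289794e-01, -3.49506098e-02,  1.32350142e+00,
        2.42477729e-06,  1.57079379e+00]), 'dq': array([ 0.00089509, -0.00208853,  0.00076452, -0.00092735, -0.00055274,
       -0.00167576]), 'joint_torque': array([-6.24646109e-04, -6.87244105e+01,  4.87805915e+01,  1.22291120e-02,
       -1.21406100e-05,  1.12446151e-05]), 'position': array([ 0.20321022, -0.4565248 ,  0.22839237]), 'tcp_rot': array([-4.62671973e-04,  9.78156455e-01,  2.07869494e-01, -9.70824236e-05]), 'ft_force': array([-0.26289639, -0.64138825,  0.03972409]), 'torque': array([ 0.00941588, -0.01359529, -0.00938806]), 'opening': 0.08540187481339381}
```

View pics/top0.png

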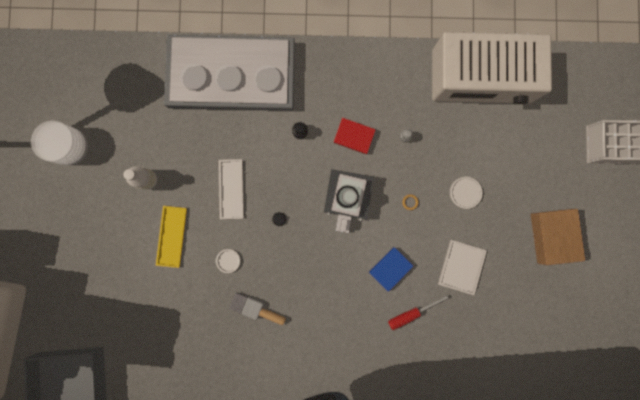

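View pics/side0.png

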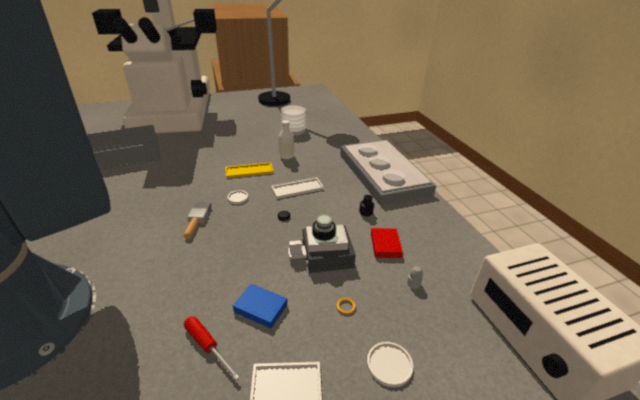

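The top view shows the block and stack at (347,197) with the tab at (343,225). The white trays are slider (231,189), small (228,261), large (466,193) and frame (463,267). Next I measure these.

```bash
cat > h.py <<'E'
from bench import *
import cv2,numpy as np
from scipy.spatial.transform import Rotation as R
def cloud(n,d):
    m=camera_model(n);K=m["K"];v,u=np.mgrid[:400,:640]
    P=np.stack([(u-K[0,2])/K[0,0]*d,(v-K[1,2])/K[1,1]*d,d],-1)
    a=m["attitude"];return P@R.from_quat(a,scalar_first=True).as_matrix().T+m["xyz"]
def ray(n,uv,z):   # pixel -> world point at height z
    m=camera_model(n);K=m["K"]
    uv=np.atleast_2d(uv).astype(float)
    r=np.c_[(uv[:,0]-K[0,2])/K[0,0],(uv[:,1]-K[1,2])/K[1,1],np.ones(len(uv))]@R.from_quat(m["attitude"],scalar_first=True).as_matrix().T
    return m["xyz"]+r*((z-m["xyz"][2])/r[:,2])[:,None]
def rect(xy):   # min area rect in mm: centre, (long, short), yaw of long side (rad)
    (c,(w,h),a)=cv2.minAreaRect((xy*1000).astype(np.float32))
    if w<h: w,h,a=h,w,a+90
    return np.round(c,1),np.round((w,h),1),(a+90)%180-90
E
python3 - <<'E'
from h import *
f=np.load("top0.npz");p,d=f["p"],f["d"];P=cloud("top",d)
print("table z",np.median(P[230:260,280:330,2]))
hsv=cv2.cvtColor(p,cv2.COLOR_RGB2HSV)
W=((hsv[...,2]>135)&(hsv[...,1]<60)).astype(np.uint8)
for n,(x,y) in dict(slider=(231,189),small=(228,261),large=(466,193),frame=(463,267)).items():
    w=np.zeros_like(W);r=42;w[y-r:y+r,x-r:x+r]=W[y-r:y+r,x-r:x+r]
    cs=cv2.findContours(w,cv2.RETR_EXTERNAL,cv2.CHAIN_APPROX_NONE)[0];c=max(cs,key=cv2.contourArea)[:,0]
    print(n,rect(ray("top",c,.009)[:,:2]),ray("top",[cv2.minEnclosingCircle(c)[0]],.009), "z",np.median(P[y-4:y+4,x-4:x+4,2]))
# stack by height
sub=np.s_[150:250,300:400];Q=P[sub].reshape(-1,3)
for n,a,b in (("cell",.092,.11),("ring+",.072,.11),("frame+",.052,.11),("block+",.035,.045)):
    s=Q[(Q[:,2]>a)&(Q[:,2]<b)];print(n,len(s),rect(s[:,:2]),np.median(s[:,2]),s[:,:2].mean(0))
np.set_printoptions(linewidth=250)
print((P[160:238:2,322:378:2,2]*1000).astype(int))
big=cv2.resize(p[150:250,290:410],None,fx=6,fy=6,interpolation=cv2.INTER_CUBIC);cv2.imwrite("pics/blk.png",big[:,:,::-1])
E
```

```text
table z 0.00021009236792357555
slider (array([625.4, 272.6]), array([141.7,  56.2]), 1.7927745580673218) [[0.62545485 0.27260086 0.009     ]] z 0.0034486300832927697
small (array([457.3, 274.6]), array([55.6, 55.5]), -88.37219166755676) [[0.45805995 0.27393655 0.009     ]] z 0.004068011153752549
large (array([ 628.1, -281.2]), array([76.3, 75.8]), -88.98891294002533) [[ 0.62783622 -0.2817297   0.009     ]] z 0.004217566287696872
frame (array([ 452.6, -272.9]), array([111.1,  89.9]), -15.8109130859375) [[ 0.45211713 -0.2736507   0.009     ]] z 0.004221636050137811
cell 173 (array([605.8,  -0.8]), array([30.5, 30.1]), 1.6658726930618286) 0.10246370348090705 [ 0.60615011 -0.00136565]
ring+ 429 (array([608.1,   2.2]), array([51.2, 48.9]), 0.06460968405008316) 0.08252080271408313 [0.60711765 0.00234887]
frame+ 1026 (array([612.7,  -3.6]), array([84.2, 62.1]), -12.075241088867188) 0.06288572630624611 [ 0.6115755  -0.00241799]
block+ 863 (array([599.6,  -2. ]), array([133.9, 100.1]), -8.733062744140625) 0.040322581125893375 [ 0.61763074 -0.00457263]
[[ 0  2  1 ... -4 -2 -2]
 [ 0  0  2 ...  1  1 -2]
 [ 0  2 -3 ... -1  4 -1]
 ...
 [-1  0 -1 ... -3 -2  1]
 [ 0  3  0 ... -1  1  4]
 [-1 -4  1 ... -5  0  0]]
```

View pics/blk.png

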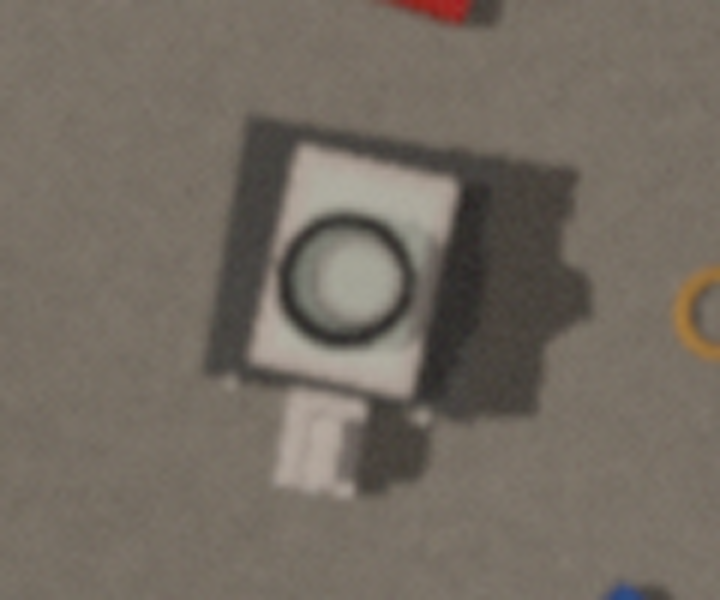

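```bash
cat >> h.py <<'E'
def down(psi):  # tool down, jaws opening along yaw psi (rad); half turn choosen nearest
    y=np.array([np.cos(psi),np.sin(psi),0]);z=np.array([0,0,-1.]);
    return R.from_matrix(np.c_[np.cross(y,z),y,z]).as_quat(scalar_first=True)
def best(pos,psi):
    q0=state()["q"];c=[]
    for k in (0,np.pi):
        q=inverse_kinematics(pos,down(psi+k))
        if q is not None: c.append((abs(q[5])+.3*np.abs(np.array(q)-q0).max(),psi+k))
    return down(min(c)[1])
def st(tag=""):
    s=state();print(tag,"t %.1f"%s["t"],"p",np.round(s["position"]*1000,1),"F",np.round(s["ft_force"],1),"open %.1f"%(s["opening"]*1000),"q6 %.2f"%s["q"][5]);return s
def snap(n,name):
    p,d=read_camera(n);np.savez(f"{name}.npz",p=p,d=d);cv2.imwrite(f"pics/{name}.png",p[:,:,::-1]);return p,d
E
python3 - <<'E'
from h import *
pos=[.606,-.001,.20]
st();goto(pos,best(pos,np.radians(78)));st()
snap("side","open");grab(20);st();snap("side","shut");let_go();st()
a=cv2.imread("pics/open.png")[100:260,240:400];b=cv2.imread("pics/shut.png")[100:260,240:400]
cv2.imwrite("pics/grip.png",cv2.resize(np.hstack([a,b]),None,fx=2.5,fy=2.5))
E
```

```text
t 0.1 p [ 203.2 -456.5  228.4] F [-0.3 -0.6  0. ] open 85.4 q6 1.57
 t 2.3 p [605.9  -1.9 200.1] F [ 0.1 -0.7 -1.1] open 85.6 q6 0.21
 t 3.1 p [606.  -1. 200.] F [-0.1 -0.1 -0.5] open -0.0 q6 0.21
 t 3.9 p [606.  -1. 200.] F [-0.7  0.4 -0.2] open 85.9 q6 0.21
```

View pics/grip.png

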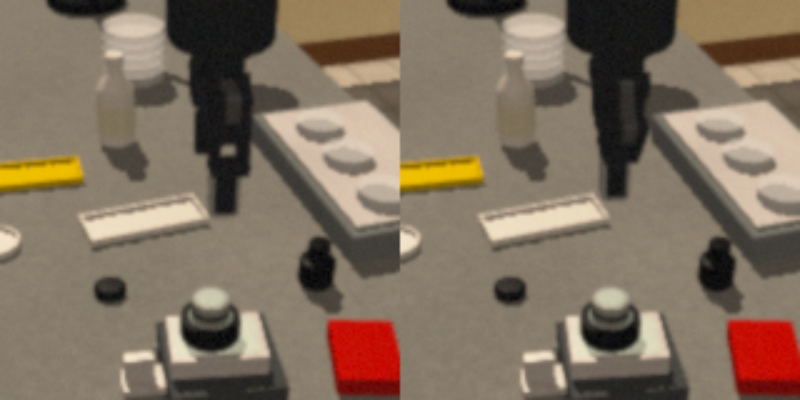

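The left panel (open) shows the near fingertip bottom at about px (330,184). The right panel (shut) shows it at about (326,178). I convert both to heights.

```bash
python3 - <<'E'
from h import *
m=camera_model("side");c=m["xyz"]
for n,uv,ys in(("open",(330,184),(-.044,-.057)),("shut",(326,178),(-.001,-.015))):
    p=ray("side",[uv],0)[0]
    for y in ys:
        t=(y-c[1])/(p[1]-c[1]);print(n,y,c+t*(p-c))
    P=cloud("side",np.load(f"{n}.npz")["d"])
    print(np.round(P[uv[1]-12:uv[1]+6,uv[0]-1:uv[0]+2].mean(1)*1000).tolist())
E
```

```text
open -0.044 [ 0.60097198 -0.044       0.21675932]
open -0.057 [ 0.59579646 -0.057       0.2257712 ]
[[594.0, -58.0, 251.0], [596.0, -53.0, 246.0], [596.0, -54.0, 245.0], [595.0, -56.0, 244.0], [595.0, -57.0, 242.0], [595.0, -58.0, 241.0], [596.0, -56.0, 238.0], [596.0, -56.0, 236.0], [595.0, -57.0, 234.0], [597.0, -54.0, 230.0], [596.0, -56.0, 229.0], [596.0, -56.0, 227.0], [596.0, -57.0, 226.0], [596.0, -56.0, 223.0], [598.0, -51.0, 218.0], [721.0, 256.0, -2.0], [719.0, 250.0, -1.0], [717.0, 245.0, -1.0]]
shut -0.001 [ 0.60918363 -0.001       0.20234161]
shut -0.015 [ 0.60383505 -0.015       0.21165784]
[[603.0, -14.0, 237.0], [604.0, -12.0, 234.0], [604.0, -12.0, 232.0], [604.0, -13.0, 230.0], [604.0, -14.0, 228.0], [603.0, -15.0, 227.0], [604.0, -14.0, 224.0], [604.0, -14.0, 222.0], [604.0, -15.0, 220.0], [605.0, -12.0, 216.0], [604.0, -14.0, 215.0], [604.0, -16.0, 214.0], [604.0, -14.0, 211.0], [606.0, -8.0, 205.0], [538.0, -190.0, 325.0], [721.0, 290.0, -2.0], [718.0, 283.0, -1.0], [717.0, 279.0, -1.0]]
```

```bash
python3 - <<'E'
from h import *
m=camera_model("side");r=R.from_quat(m["attitude"],scalar_first=True).as_matrix()
def proj(p):
    c=(np.array(p)-m["xyz"])@r;u=m["K"]@c;return np.round(u[:2]/u[2],1)
for z in (.175,.19,.2,.21,.25,.3): print(z,proj([.606,-.001,z]),proj([.606,-.05,z]))
print("cell top",proj([.606,-.001,.104]),"tray",proj([.6254,.2726,.009]))
a=cv2.imread("pics/shut.png")[40:260,230:430];cv2.imwrite("pics/s2.png",cv2.resize(np.clip(a.astype(float)*2,0,255).astype(np.uint8),None,fx=2.7,fy=2.7,interpolation=cv2.INTER_NEAREST))
E
```

```text
0.175 [324.  190.1] [332.7 204.1]
0.19 [324.2 183.6] [333.1 197.5]
0.2 [324.4 179.3] [333.3 193. ]
0.21 [324.6 174.8] [333.6 188.4]
0.25 [325.3 156.3] [334.7 169.3]
0.3 [326.3 131.2] [336.2 143.3]
cell top [322.9 218.4] tray [296.5 186.1]
```

View pics/s2.png

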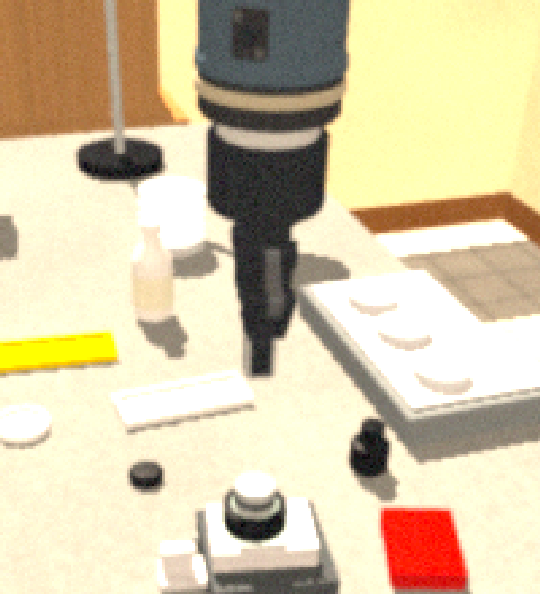

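Vision puts the shut fingertip at z≈0.205 m with the TCP at 0.200, which disagrees with the stated 25 mm ahead. I'll descend to a height that is safe under either reading and look from there.

```bash
python3 - <<'E'
from h import *
print(movel([.606,-.001,.116],feed=.1,stop_force=5));st()
snap("side","c1")
P=cloud("side",np.load("c1.npz")["d"])
a=cv2.imread("pics/c1.png")[120:280,240:420];cv2.imwrite("pics/c1b.png",cv2.resize(np.clip(a.astype(float)*1.8,0,255).astype(np.uint8),None,fx=4,fy=3.7,interpolation=cv2.INTER_NEAREST))
E
```

```text
False
 t 4.9 p [606.4  -1.  116.6] F [0.  0.6 1. ] open 85.3 q6 0.21
```

View pics/c1b.png

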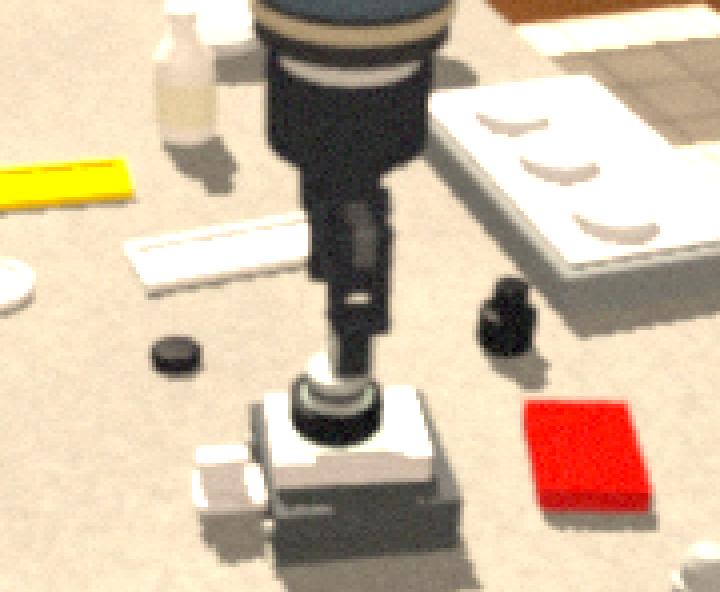

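```bash
python3 - <<'E'
from h import *
grab(20);st();snap("side","c2")
P=cloud("side",np.load("c2.npz")["d"])
print(np.round(P[205:245,325]*1000).astype(int).tolist())
E
```

```text
t 5.7 p [606.  -1. 116.] F [0.2 0.7 0.2] open -0.1 q6 0.21
[[605, -13, 147], [605, -14, 145], [605, -14, 143], [606, -11, 138], [606, -12, 137], [605, -14, 136], [606, -13, 132], [605, -14, 130], [605, -13, 127], [606, -13, 124], [608, -8, 118], [614, 8, 102], [613, 6, 101], [612, 2, 102], [611, -1, 102], [610, -4, 101], [609, -6, 100], [607, -11, 101], [607, -11, 99], [605, -16, 101], [606, -16, 98], [606, -16, 96], [606, -16, 93], [606, -17, 90], [606, -17, 88], [606, -16, 85], [606, -17, 82], [607, -15, 78], [606, -18, 78], [605, -20, 77], [604, -24, 78], [604, -23, 74], [604, -23, 72], [604, -23, 69], [604, -23, 66], [605, -22, 62], [605, -22, 59], [605, -23, 57], [603, -27, 59], [602, -30, 59]]
```

Confirmed: the gripper closed above the cell without touching it. The real tips are about 4 mm behind the TCP when shut and about 18 mm behind when open, so I'll use these measured offsets.

```bash
cat >> h.py <<'E'
def pick(x,y,psi,z,effort,w,approach=.06,lift=.1):
    p=np.array([x,y,z]);s=state()["position"]
    q=best(p+[0,0,approach],psi)
    if np.linalg.norm(s[:2]-p[:2])>.01: goto(p+[0,0,approach],q)
    if state()["opening"]<.08: let_go()
    if movel(p,rot=q,feed=.12,stop_force=8): st("CONTACT on descent"); return False
    grab(effort);s=st("grabbed");
    if abs(s["opening"]*1000-w)>4: print("BAD GRIP");return False
    movel(p+[0,0,.02],feed=.06);movel(p+[0,0,lift],feed=.2);s=st("lifted");return abs(s["opening"]*1000-w)<4
def place(x,y,psi,z,h=.08):
    p=np.array([x,y,z]);q=best(p+[0,0,h],psi);goto(p+[0,0,h],q);movel(p+[0,0,.012],rot=q,feed=.15)
    print("touch",movel(p+[0,0,-.004],feed=.02,stop_force=2.5));st("down")
    let_go();hold(.2);st("released");movel(p+[0,0,h],feed=.2)
E
python3 - <<'E'
from h import *
movel([.606,-.001,.15],feed=.2);let_go()
if pick(.606,-.001,np.radians(78),.083,30,32): snap("side","cl"); 
E
python3 - <<'E'
from h import *
p=np.load("cl.npz");P=cloud("side",p["d"])
a=p["p"][120:280,240:420,::-1];cv2.imwrite("pics/clb.png",cv2.resize(np.clip(a.astype(float)*1.8,0,255).astype(np.uint8),None,fx=4,fy=3.7,interpolation=cv2.INTER_NEAREST))
E
```

```text
grabbed t 8.1 p [606.2  -1.   83.5] F [-2.1 -0.5  6. ] open 30.7 q6 0.21
lifted t 9.2 p [606.   -1.  182.7] F [ 0.1  0.1 -0.9] open 30.6 q6 0.21
```

View pics/clb.png

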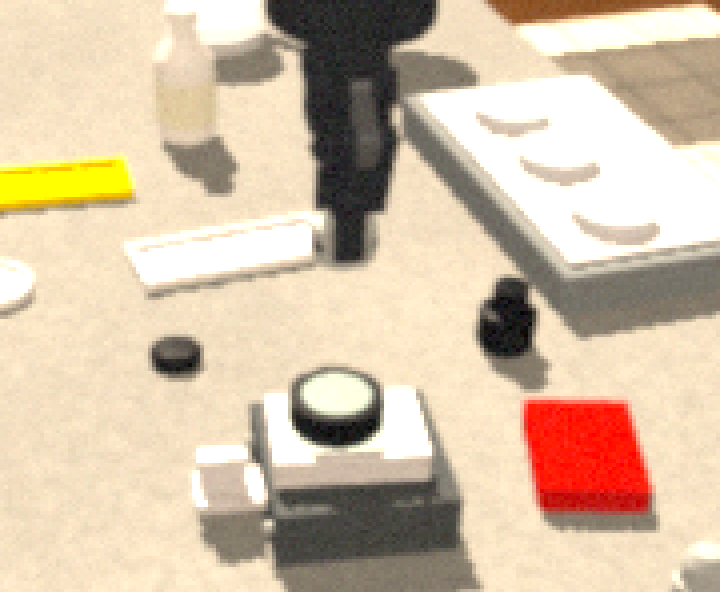

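The lens cell is gripped and upright, and the ring and frame are undisturbed. I measure the tip height against the cell bottom before lowering past the rim.

```bash
python3 - <<'E'
from h import *
P=cloud("side",np.load("cl.npz")["d"])*1000
for u in (321,322,327,332,333): print(u,np.round(P[176:196,u,1:]).astype(int).tolist())
E
```

```text
321 [[-15, 218], [-14, 215], [-15, 214], [-16, 212], [-18, 211], [-17, 208], [-18, 207], [-17, 204], [-20, 203], [-19, 201], [-18, 198], [-20, 197], [-20, 195], [-21, 193], [-22, 191], [-11, 181], [237, 0], [235, -2], [231, -2], [223, 0]]
322 [[-41, 235], [-21, 219], [-21, 217], [-21, 215], [-21, 213], [-20, 210], [-22, 209], [-22, 207], [-21, 204], [-21, 201], [-21, 199], [-20, 196], [-19, 193], [-22, 193], [-23, 191], [-21, 188], [-11, 179], [233, -1], [226, 1], [224, -1]]
327 [[-555, 571], [-47, 235], [-29, 220], [-27, 217], [-28, 215], [-28, 214], [-30, 213], [-30, 211], [-27, 206], [-30, 206], [-30, 204], [-26, 199], [-28, 198], [-30, 197], [-27, 193], [-22, 187], [-21, 184], [229, -1], [225, -2], [221, -2]]
332 [[-49, 236], [-47, 233], [-26, 217], [-26, 215], [-25, 212], [-24, 209], [-25, 207], [-25, 205], [-23, 201], [-25, 200], [-25, 198], [-24, 196], [-26, 194], [-25, 192], [-25, 189], [-14, 179], [230, -1], [227, -3], [220, -1], [218, -3]]
333 [[-48, 236], [-48, 233], [-25, 216], [-25, 214], [-25, 212], [-11, 200], [-14, 199], [-15, 198], [-15, 196], [-14, 193], [-15, 191], [-15, 188], [-14, 185], [-14, 183], [-13, 180], [235, -2], [228, 0], [223, 0], [219, -1], [215, -2]]
```

```bash
python3 - <<'E'
from h import *
place(.4577,.2743,np.radians(78)+np.arctan2(.2743,.4577),.0055)
p=[.608,.002,.063+.06];goto(p,best(p,np.radians(78)))
st()
p,d=snap("top","t1");P=cloud("top",d)
Q=P[150:300,180:400].reshape(-1,3)
s=Q[(Q[:,2]>.018)&(Q[:,2]<.034)&(np.hypot(Q[:,0]-.4577,Q[:,1]-.2743)<.04)];print("cell",len(s),rect(s[:,:2]),np.median(s[:,2]))
E
```

```text
touch True
down t 11.6 p [457.7 274.4   7. ] F [1.1 0.  0.4] open 30.6 q6 0.21
released t 12.4 p [457.5 274.2   7. ] F [ 0.2 -1.  -0.9] open 85.7 q6 0.21
 t 14.1 p [607.5   3.1 122.6] F [-0.7 -0.2 -0.2] open 85.3 q6 0.21
cell 161 (array([458. , 272.8]), array([31.4, 30.4]), -70.47132301330566) 0.026103859510856253
```

```bash
python3 - <<'E'
from h import *
if pick(.608,.002,np.radians(78),.060,35,52):
    snap("side","rl");P=cloud("side",np.load("rl.npz")["d"])*1000
    for u in (314,326,330): print(u,np.round(P[176:206,u,1:]).astype(int).tolist())
E
```

```text
grabbed t 15.3 p [608.4   2.   60.9] F [-2.3  0.1  7.8] open 50.5 q6 0.21
lifted t 16.3 p [607.9   2.  159.6] F [ 0.2 -0.1 -1.3] open 50.6 q6 0.21
314 [[328, -3], [321, -1], [301, 8], [296, 8], [298, 3], [290, 5], [289, 2], [282, 3], [279, 2], [19, 177], [15, 177], [12, 177], [8, 178], [5, 177], [1, 177], [-1, 177], [-4, 176], [-2, 173], [-1, 170], [-5, 170], [-2, 166], [-2, 163], [-4, 162], [-2, 158], [207, -1], [203, -1], [198, -1], [193, -1], [188, 0], [185, -1]]
326 [[-60, 246], [-57, 242], [-56, 239], [-57, 238], [-56, 235], [-57, 234], [-55, 230], [-55, 228], [-55, 226], [-53, 222], [-54, 221], [-54, 219], [-54, 217], [-52, 213], [-36, 199], [-36, 197], [-36, 195], [-37, 194], [-36, 190], [-34, 187], [-35, 185], [-36, 183], [-35, 180], [-36, 179], [-37, 177], [-34, 173], [-29, 167], [-23, 159], [179, 0], [175, 0]]
330 [[-60, 245], [-60, 242], [-60, 240], [-58, 237], [-59, 236], [-34, 216], [-42, 220], [-48, 221], [-50, 221], [-52, 220], [-54, 219], [-53, 217], [-54, 215], [-53, 212], [-36, 198], [-36, 196], [-37, 194], [-37, 192], [-37, 190], [-37, 187], [-37, 185], [-38, 183], [-38, 181], [-37, 178], [-37, 176], [-37, 173], [-30, 166], [-23, 158], [176, 0], [173, -2]]
```

```bash
python3 - <<'E'
from h import *
place(.628,-.2814,np.radians(78)+np.arctan2(-.2814,.628),.0025)
p=[.5,-.25,.2];goto(p,best(p,np.radians(45)));st()
p,d=snap("top","t2");P=cloud("top",d)
Q=P[150:300,180:520].reshape(-1,3)
s=Q[(Q[:,2]>.018)&(Q[:,2]<.034)&(np.hypot(Q[:,0]-.628,Q[:,1]+.2814)<.05)];print("ring",len(s),rect(s[:,:2]),np.median(s[:,2]))
Q=P[150:250,300:400].reshape(-1,3)
for n,a,b in (("frame",.052,.07),("block+",.035,.045)):
    s=Q[(Q[:,2]>a)&(Q[:,2]<b)];print(n,len(s),rect(s[:,:2]),np.median(s[:,2]))
cv2.imwrite("pics/t2b.png",cv2.resize(p[140:300,280:500,::-1],None,fx=3.6,fy=3.6))
E
```

```text
touch True
down t 18.6 p [ 628.  -281.6    4.9] F [ 1.4 -0.6  4.5] open 50.3 q6 0.21
released t 19.3 p [ 627.6 -281.3    4.4] F [-0.5  0.3 -1.7] open 85.5 q6 0.21
 t 20.6 p [ 500.3 -250.   198.8] F [-0.1 -0.1 -0. ] open 85.8 q6 0.32
ring 384 (array([ 626.1, -282.5]), array([50.8, 49.2]), -85.90464687347412) 0.024561090276692843
frame 1017 (array([612.8,  -3.5]), array([84.3, 62.1]), -11.919273376464844) 0.06052514818414245
block+ 880 (array([599.4,  -2.1]), array([134.3, 100.3]), -8.859428405761719) 0.04041492176256034
```

View pics/t2b.png

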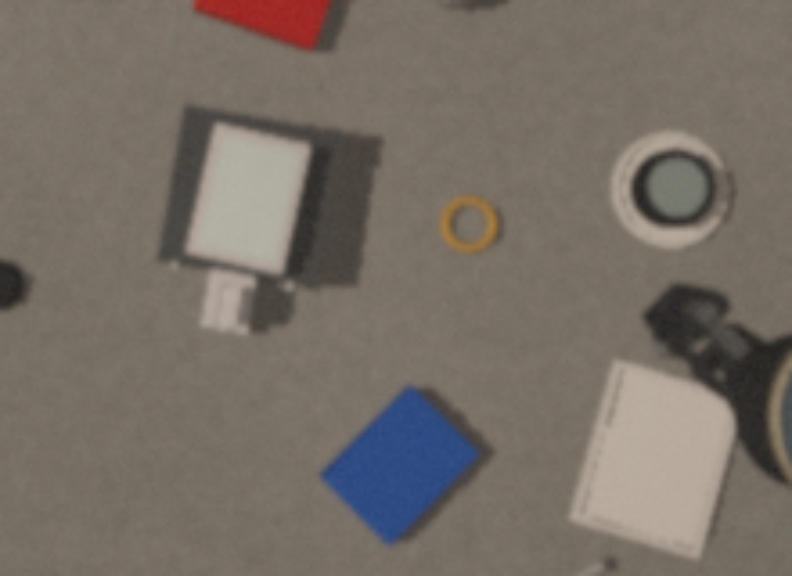

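The ring lies flat and level in its tray at crop (675,187). Next is the frame, at crop (249,198).

```bash
python3 - <<'E'
from h import *
if pick(.6128,-.0035,np.radians(78),.037,50,62):
    snap("side","fl");P=cloud("side",np.load("fl.npz")["d"])*1000
    for u in (300,328,332): print(u,np.round(P[185:235,u,1:]).astype(int).tolist()[::2])
    place(.4525,-.273,np.radians(74.2),.0015)
    p=[.5,.05,.25];goto(p,best(p,np.radians(78)));st()
    p=[.45,.2,.25];goto(p,best(p,np.radians(90)));st()
    p,d=snap("top","t3");P=cloud("top",d)
    Q=P[220:310,420:510].reshape(-1,3);s=Q[(Q[:,2]>.017)&(Q[:,2]<.034)];print("frame",len(s),rect(s[:,:2]),np.median(s[:,2]))
    Q=P[150:250,300:400].reshape(-1,3);
    s=Q[(Q[:,2]>.033)];print("block+tab",len(s),rect(s[:,:2]),np.median(s[:,2]))
    a=p[145:240,290:400,::-1];b=p[225:305,415:515,::-1]
    cv2.imwrite("pics/t3b.png",np.vstack([cv2.resize(a,(440,380)),cv2.resize(b[:, :],(440,200))]) if 0 else cv2.resize(p[140:310,290:510,::-1],None,fx=3.4,fy=3.4,interpolation=cv2.INTER_CUBIC))
E
```

```text
grabbed t 22.8 p [613.5  -3.6  38.2] F [-1.9 -0.6  8.2] open 60.8 q6 0.20
lifted t 23.8 p [612.6  -3.5 136.4] F [ 0.   0.2 -2. ] open 60.7 q6 0.20
300 [[282, 5], [278, 0], [263, 4], [247, 8], [245, 3], [243, -3], [233, -2], [223, -2], [214, -1], [204, 0], [194, 1], [189, -2], [176, 1], [169, 0], [162, -1], [153, -1], [146, -1], [136, 0], [128, 1], [123, -2], [115, -1], [108, -2], [102, -2], [94, -2], [85, 0]]
328 [[-63, 229], [-65, 226], [-67, 223], [-65, 218], [-64, 212], [-64, 208], [-63, 203], [-64, 199], [-64, 195], [-44, 175], [-46, 172], [-47, 168], [-46, 163], [-45, 157], [-44, 151], [133, -1], [124, 0], [118, -1], [111, -2], [102, -1], [95, -2], [42, 40], [35, 39], [28, 40], [21, 40]]
332 [[-67, 230], [-67, 226], [-67, 222], [-66, 216], [-42, 194], [-55, 200], [-61, 200], [-64, 198], [-63, 192], [-44, 173], [-46, 170], [-47, 166], [-44, 159], [-47, 156], [-46, 150], [130, -1], [122, -1], [114, -1], [107, -1], [99, -1], [94, -3], [40, 39], [33, 39], [27, 38], [19, 40]]
touch True
down t 26.2 p [ 452.5 -273.     2.2] F [-2.9  1.3 12.2] open 60.6 q6 -0.27
released t 26.8 p [ 452.2 -272.8    1.7] F [ 0.3  0.  -0.7] open 85.6 q6 -0.27
 t 28.7 p [499.9  49.2 249.2] F [ 1.3 -0.2 -0.4] open 85.3 q6 0.31
 t 29.4 p [450.  199.7 249.7] F [0.4 0.3 0.7] open 85.5 q6 0.42
frame 1025 (array([ 414.1, -253.3]), array([178.1,  77.7]), -29.064125061035156) 0.02456302886459638
block+tab 1994 (array([599.4,   6.3]), array([137.3, 116.8]), -8.614677429199219) 0.040477116120274714
```

View pics/t3b.png

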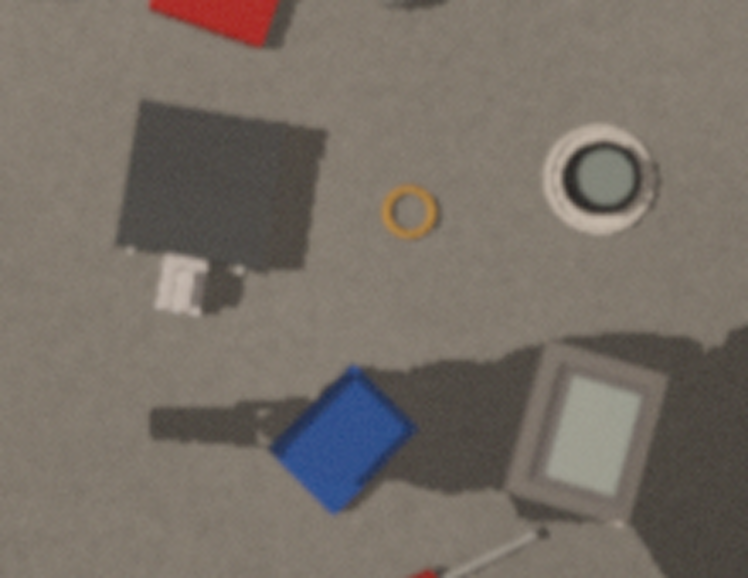

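The frame lies in its tray (centre about (585,435) in the crop, in shadow) and the block top is bare. Now I measure the block axis and tab with averaged depth.

```bash
python3 - <<'E'
from h import *
D=[read_camera("top") for _ in range(12)]
p=np.mean([a for a,_ in D],0);d=np.median([b for _,b in D],0);np.savez("avg.npz",p=p,d=d);P=cloud("top",d)
sub=np.s_[155:245,310:390];Z=P[sub][...,2];M=(Z>.033).astype(np.uint8)
B=cv2.morphologyEx(M,cv2.MORPH_OPEN,np.ones((19,19)));
c=max(cv2.findContours(B,cv2.RETR_EXTERNAL,cv2.CHAIN_APPROX_NONE)[0],key=cv2.contourArea)[:,0]+[310,155]
print("block",rect(ray("top",c,.040)[:,:2]))
Q=P[sub].reshape(-1,3)
bc=np.array([.6165,-.0045])
for yaw in (-8.5,-10.5):
    r=np.radians(yaw);L=(Q[:,:2]-bc)@np.array([[np.cos(r),-np.sin(r)],[np.sin(r),np.cos(r)]])*1000
    k=(Q[:,2]>.035)&(Q[:,2]<.045)&(np.abs(L[:,0])<60)&(np.abs(L[:,1])<65)
    print(yaw,"block ext",[np.percentile(L[k],q,axis=0).round(1).tolist() for q in (.5,2,98,99.5)])
    print(" tab pts",[[round(v,1) for v in (*l,z*1000)] for l,z in zip(L,Q[:,2]) if z>.030 and -102<l[0]<-57 and abs(l[1])<30])
a=p[215:245,325:360];print(a.mean(2).astype(int))
E
```

```text
block (array([616.2,  -4.7]), array([100.1,  99.9]), -8.507003784179688)
-8.5 block ext [[-49.9, -49.7], [-48.4, -48.3], [47.6, 47.8], [49.2, 49.5]]
 tab pts [[np.float64(-61.7), np.float64(6.1), np.float64(46.4)], [np.float64(-61.3), np.float64(4.0), np.float64(47.8)], [np.float64(-60.9), np.float64(1.6), np.float64(45.1)], [np.float64(-60.5), np.float64(-0.6), np.float64(46.7)], [np.float64(-60.1), np.float64(-2.8), np.float64(46.0)], [np.float64(-59.8), np.float64(-5.1), np.float64(45.6)], [np.float64(-63.9), np.float64(5.8), np.float64(46.3)], [np.float64(-63.5), np.float64(3.6), np.float64(47.0)], [np.float64(-63.1), np.float64(1.3), np.float64(45.9)], [np.float64(-62.8), np.float64(-0.9), np.float64(47.5)], [np.float64(-62.4), np.float64(-3.1), np.float64(47.1)], [np.float64(-62.0), np.float64(-5.5), np.float64(44.6)], [np.float64(-66.1), np.float64(5.4), np.float64(46.3)], [np.float64(-65.8), np.float64(3.2), np.float64(47.3)], [np.float64(-65.4), np.float64(0.9), np.float64(46.0)], [np.float64(-65.0), np.float64(-1.4), np.float64(45.4)], [np.float64(-64.6), np.float64(-3.6), 
[... 5536 characters left out ...]
p.float64(-81.8), np.float64(0.1), np.float64(47.7)], [np.float64(-81.4), np.float64(-2.2), np.float64(47.0)], [np.float64(-80.9), np.float64(-4.4), np.float64(47.2)], [np.float64(-80.5), np.float64(-6.7), np.float64(46.0)], [np.float64(-84.5), np.float64(1.8), np.float64(46.3)], [np.float64(-84.0), np.float64(-0.5), np.float64(45.1)], [np.float64(-83.6), np.float64(-2.6), np.float64(47.2)], [np.float64(-83.1), np.float64(-4.9), np.float64(46.8)], [np.float64(-82.7), np.float64(-7.2), np.float64(44.9)]]
[[121 122 123 ...  76  76  76]
 [121 121 120 ...  75  76  78]
 [122 121 121 ...  77  82  87]
 ...
 [120 118 117 ... 120 120 118]
 [120 118 116 ... 121 120 120]
 [120 119 119 ... 123 123 123]]
```

```bash
python3 - <<'E'
from h import *
yaw=np.radians(-8.8);p=np.array([.5445,.0078,.022])
q=best(p+[0,0,.08],yaw+np.pi/2);goto(p+[0,0,.08],q);s0=st()
print(movel(p+[0,0,.001],rot=q,feed=.12,stop_force=6));s1=st("down")
grab(20);hold(.3);s=st("grab");
lat=np.array([-np.sin(yaw),np.cos(yaw),0]);
print("lat",lat@(s["ft_force"]),"torque",np.round(s["torque"],2),np.round(s1["torque"],2),np.round(s0["torque"],2))
snap("side","sl")
a=cv2.imread("pics/sl.png")[150:290,250:400];cv2.imwrite("pics/slb.png",cv2.resize(np.clip(a.astype(float)*1.8,0,255).astype(np.uint8),None,fx=4.2,fy=4.2,interpolation=cv2.INTER_NEAREST))
E
```

```text
t 31.1 p [544.8   8.7 102.9] F [-0.1 -0.7  0.7] open 85.3 q6 0.17
False
down t 31.9 p [545.    8.1  23.8] F [-0.1 -0.   0. ] open 85.3 q6 0.17
grab t 32.8 p [544.6   7.8  23.1] F [-0.6  0.2  4.6] open 11.3 q6 0.17
lat 0.1206638902178292 torque [-0.1   0.17 -0.03] [0.05 0.05 0.02] [-0.01 -0.05 -0.05]
```

View pics/slb.png

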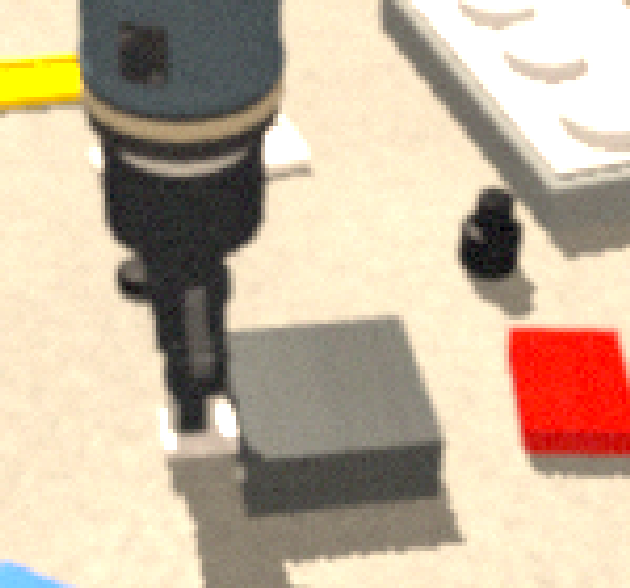

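The pads are on the tab with the bare block clear of the gripper. Lateral force is about 0, so alignment is good. Now I draw the slider.

```bash
python3 - <<'E'
from h import *
yaw=np.radians(-8.8);x=np.array([np.cos(yaw),np.sin(yaw),0]);lat=np.array([-x[1],x[0],0])
grab(60);hold(.2);s=st("grip");p=np.array([.5445,.0078,.023])
p[2]+=.0006;movel(p,feed=.01);hold(.2);s=st("relieved")
for k in range(1,6):
    hit=movel(p-x*.018*k,feed=.045,stop_force=8);hold(.1);s=st(k);print(hit,"lat %.1f"%(lat@s["ft_force"]),"ax %.1f"%(x@s["ft_force"]),np.round(s["torque"],2))
    if hit: break
snap("side","dr");snap("top","drt")
a=cv2.imread("pics/dr.png")[150:290,220:400];cv2.imwrite("pics/drb.png",cv2.resize(np.clip(a.astype(float)*1.8,0,255).astype(np.uint8),None,fx=4,fy=4,interpolation=cv2.INTER_NEAREST))
E
```

```text
grip t 33.3 p [544.5   7.8  23.2] F [-2.  -0.1  5.7] open 10.8 q6 0.17
relieved t 33.8 p [544.4   7.8  23.5] F [-0.1 -0.6 -1.5] open 10.6 q6 0.17
1 t 34.4 p [526.9  10.6  23.7] F [ 0.6  0.2 -0.4] open 10.4 q6 0.17
False lat 0.3 ax 0.6 [ 0.03 -0.01 -0.05]
2 t 35.1 p [509.2  13.3  23.7] F [ 0.7 -0.4  0. ] open 10.6 q6 0.18
False lat -0.3 ax 0.7 [ 0.03  0.01 -0.02]
3 t 35.7 p [491.4  16.   23.7] F [ 0.3 -0.  -0.9] open 10.7 q6 0.19
False lat 0.0 ax 0.3 [ 0.01 -0.   -0.  ]
4 t 36.4 p [473.6  18.8  23.7] F [ 0.3  0.9 -1.1] open 10.6 q6 0.19
False lat 0.9 ax 0.1 [ 0.02  0.09 -0.03]
5 t 37.0 p [455.8  21.6  23.7] F [ 0.2 -0.1 -0.9] open 10.4 q6 0.20
False lat -0.0 ax 0.2 [ 0.01  0.   -0.03]
```

View pics/drb.png

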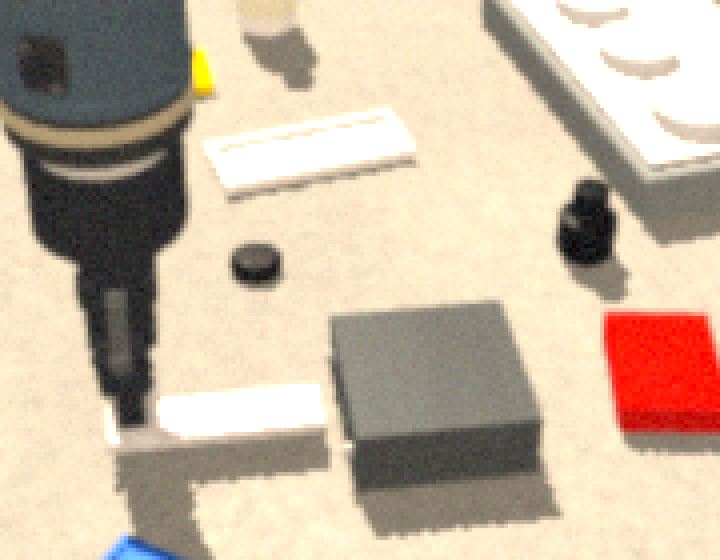

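The slider is fully out and level, with a gap between its end at crop (325,425) and the block face. I measure its centre relative to the TCP, then transfer it.

```bash
python3 - <<'E'
from h import *
P=cloud("top",np.load("drt.npz")["d"]);yaw=np.radians(-8.8);x=np.array([np.cos(yaw),np.sin(yaw)]);lat=np.array([-x[1],x[0]])
t=state()["position"];Q=P[150:300,280:400].reshape(-1,3);D=Q[:,:2]-t[:2]
u=D@x*1000;v=D@lat*1000;k=(Q[:,2]>.009)&(Q[:,2]<.03)&(u>20)&(u<110)&(abs(v)<30)
print(k.sum(),np.percentile(u[k],[90,95,98,100]).round(1),np.percentile(v[k],[0,2,50,98,100]).round(1),np.median(Q[k,2]))
for a in range(30,100,15):
    m=k&(u>a)&(u<a+15);print(a,np.round([v[m].min(),v[m].max(),Q[m,2].mean()*1000],1)) if m.any() else 0
E
```

```text
310 [ 94.6  97.6  99.1 100.2] [-16.4 -15.7  -0.8  13.1  13.6] 0.020768354964978197
30 [ 7.7 12.2 19.2]
45 [-16.2  13.5  20.9]
60 [-16.1  13.6  20.9]
75 [-16.3  13.4  20.8]
90 [-16.4  13.5  20.7]
```

```bash
python3 - <<'E'
from h import *
s=state();p=s["position"];yaw=np.radians(-8.8);x=np.array([np.cos(yaw),np.sin(yaw),0])
movel(p-x*.012,feed=.08);movel(p-x*.012+[0,0,.1],feed=.15);st("up")
a=np.radians(1.8);c=np.array([.6254,.274,0])-.043*np.array([np.cos(a),np.sin(a),0])
z=.0152;h=.09;P=c+[0,0,z]
# keep same half-turn as now (continuous rotation of ~10 deg)
cur=R.from_quat(s["tcp_rot"],scalar_first=True)
q=min((down(a+np.pi/2),down(a-np.pi/2)),key=lambda o:(R.from_quat(o,scalar_first=True)*cur.inv()).magnitude())
goto(P+[0,0,h],q);movel(P+[0,0,.012],rot=q,feed=.12)
print("touch",movel(P+[0,0,-.004],feed=.015,stop_force=2.5));hold(.2);st("down")
snap("side","pl");snap("top","plt")
a=cv2.imread("pics/pl.png")[110:230,230:390];cv2.imwrite("pics/plb.png",cv2.resize(np.clip(a.astype(float)*1.6,0,255).astype(np.uint8),None,fx=4.5,fy=4.5,interpolation=cv2.INTER_NEAREST))
E
```

```text
up t 38.2 p [443.6  23.4 122.9] F [-0.8 -0.1 -1.2] open 10.8 q6 0.21
touch True
down t 41.1 p [582.4 272.6  15.3] F [-1.  -1.3  6.7] open 10.7 q6 0.41
```

View pics/plb.png

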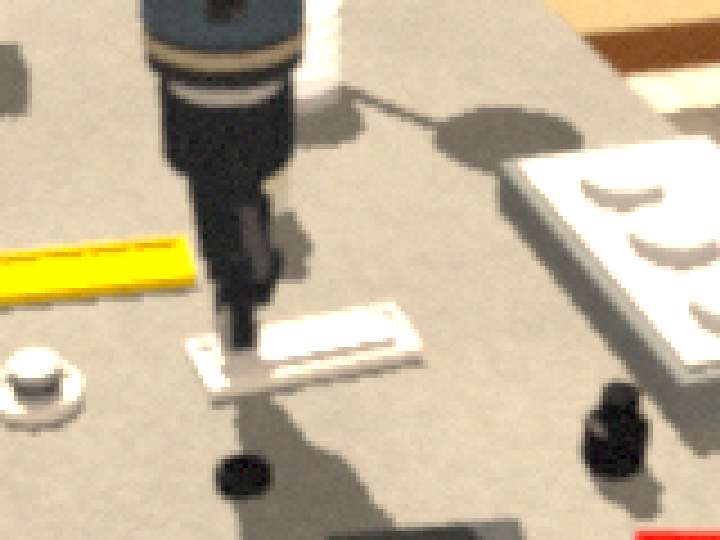

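The slider is down inside its tray, around crop (310,350), at the expected height. I release, retreat and check.

```bash
python3 - <<'E'
from h import *
let_go();hold(.2);p=st("rel")["position"];movel(p+[0,0,.12],feed=.2)
p=[.45,.02,.3];goto(p,best(p,np.radians(80)));hold(.3);st("clear")
D=[read_camera("top") for _ in range(4)];p=D[0][0];P=cloud("top",np.median([b for _,b in D],0))
def chk(n,c,r,a,b):
    k=(abs(P[...,0]-c[0])<r)&(abs(P[...,1]-c[1])<r)&(P[...,2]>a)&(P[...,2]<b);Q=P[k]
    A=np.c_[Q[:,:2]-Q[:,:2].mean(0),np.ones(len(Q))];f=np.linalg.lstsq(A,Q[:,2],rcond=None)[0]
    print(n,k.sum(),rect(Q[:,:2]),"z %.1f"%(f[2]*1000),"tilt deg",np.degrees(f[:2]).round(1))
chk("cell",(.458,.273),.035,.018,.034);chk("ring",(.627,-.282),.045,.017,.034);chk("frame",(.4525,-.273),.06,.017,.034)
chk("slider",(.6254,.2726),.08,.0095,.018);chk("tab",(.6254,.2726),.08,.03,.05)
cv2.imwrite("pics/end.png",cv2.resize(np.clip(p[130:310,150:510,::-1].astype(float)*1.3,0,255).astype(np.uint8),None,fx=2.2,fy=2.2,interpolation=cv2.INTER_CUBIC))
E
```

```text
rel t 42.1 p [581.9 272.4  14.8] F [0.1 0.3 0. ] open 85.4 q6 0.41
clear t 44.4 p [450.1  20.4 299.6] F [-0.5  0.7  1.2] open 85.7 q6 0.22
cell 159 (array([458.6, 273.1]), array([30.8, 30.7]), 75.15235900878906) z 26.0 tilt deg [-3.2  2.4]
ring 393 (array([ 626. , -282.4]), array([50.4, 49.3]), -89.55854171514511) z 24.6 tilt deg [ 0.4 -1.5]
frame 842 (array([ 451.2, -273.9]), array([84. , 62.2]), -15.774833679199219) z 24.6 tilt deg [-0.2 -0.4]
slider 652 (array([625.3, 271.2]), array([137.2,  54. ]), 1.9600800275802612) z 12.0 tilt deg [ 0.1 -0.1]
tab 71 (array([583. , 270.4]), array([25.4, 10.9]), 1.818998098373413) z 37.0 tilt deg [ 0.2 21.1]
```

View pics/end.png

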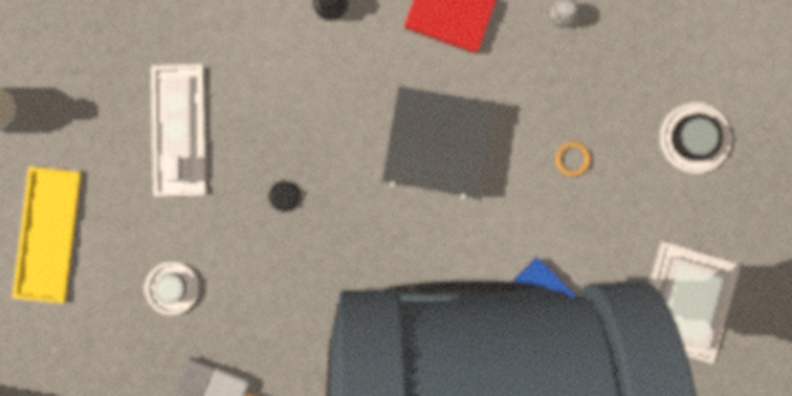

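All four parts lie in their trays and the gripper is clear, so I hand in.

```bash
python3 -c "
from bench import *
print(finish_job(),state()['t'])"
```

```text
the job is handed in; nothing more can be done
the job is handed in; nothing more can be done
```

The job is handed in at about 45 s of the 106 s allowed; no verdict is reported. I set down the lens cell, then the ring, then the frame. With the block top bare, I drew the slider 90 mm straight out, with forces under about 1.5 N, and laid it in the white long tray. The gripper is open and clear of everything.

**Last checks:** From the top camera, every piece lies in its own tray:

| Piece | Expected top height (mm) | Measured (mm) | Fitted tilt |
|---|---|---|---|
| Lens cell | 26 | 26.0 | about 4° |
| Ring | 24 | 24.6 | under 2° |
| Frame | 24 | 24.6 | under 1° |
| Slider | 12 | 12.0 | about 0° |

**Disagreements:**
- **Lens cell tilt:** I took the 4° as noise, because the top is only about 160 pixels and its height is right. I did not check it further.
- **Slider fit:** it includes parts of the tray rim, so its outline is not a clean measure of the slider alone.
- **Fingertips:** they sat about 30 mm farther back than the tool data says. A close-up look and a grab that closed empty above the cell confirmed it, so I used the measured values.
- **Camera offset:** the top camera read about 1.5 mm low in y compared with the arm. I allowed for this when gripping the tab and setting down the slider.

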